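Hang the antenna caddy on the spring-balanced swing arm

ROBOT

A 6-joint arm with a two-finger parallel gripper is mounted at the origin on the work surface. World frame = base frame: x ahead of the robot, y to its left, z up, the work surface at z = 0. Lengths are in m, angles in degrees, forces in N, time in s.
With the tool pointing down it reaches from about 0.4 to 0.825 m from the base axis. Payload 7 kg.
Tool frame: the origin (TCP) lies on the centre line of the jaws, within the pads' length; the fingertips stand 11 mm ahead of it and the grasp point (between the pads) lies 8 mm behind it; z points along the fingers, y is the line along which they close (so a half turn about z gives the same grasp; the last joint's range is limited). The gripper opens to 88 mm and grips with 3 to 60 N. Pads are 19 mm wide; open, the fingers measure 130 mm over their backs; the gripper's body (78 mm by 193 mm) begins 47 mm behind the grasp point.
Start: joints at [85.606, 20.546, 0.682, 0, -70.136, -16.507], TCP at [0.241, 0.631, 0.238] pointing down, gripper open.
Joint ranges: [-176.03, 176.03], [-82.01, 121.73], [-58.28, 71.71], [-173.87, 95.51], [-174.79, -0.11], [-173.66, 173.66]. Speed limits (degrees/s): [136.94, 136.94, 172.46, 180, 180, 180].

INTERFACE

Orientations are given as [roll, pitch, yaw] about the fixed x, y, z axes, in that order (R = Rz(yaw) Ry(pitch) Rx(roll)).
In Python, from plant import r, capture, camera_model, job gives the robot as it stands.
- The arm moves only by the tool drive_tool, never from a script. Its argument "increments" is a list that holds one entry, the list of rows, each a list of 5 numbers: the gripper's target within -1 to 1 (fully open at 1, half-way at 0, shut at -1), then the shift along the tool's x, y, z scaled (see below), then the turn about the tool's z scaled (see below). In form: [[[gripper, tx, ty, tz, roll], ...]]. A call has 1 to 5 rows; each row is the pose to reach, as a shift and turn from the pose commanded when the call began, along the tool's axes at that moment, turning the shorter way round; what a row does not reach only later rows make up. The controller multiplies each number of a shift by 120 mm and each number of a turn by 360 degrees. A row lasts 1/8 s, in which the tool goes at most 62.5 mm and 10.7 degrees, less where a joint would pass 70% of its speed; a pose out of reach is approached as far as the arm can. A call with a number of a shift or a turn outside -1 to 1 is refused whole. A call with a gripper value outside its range is refused whole. The fingers move at their own pace and stop on an object; "squeeze" is the grip in N (left out, the last holds). Time passes only in rows, so rows that repeat a pose let the fingers close. It gives the time, the measured TCP pose, the force, the opening and the grip force at its end, in the units of the state.
- r.get_state(): the state, without advancing time (a new reading comes with each control period).
- capture(name): name is "side" or "top" or "wrist"; returns the picture (420x560x3 uint8, red, green, blue); there is no depth.
- camera_model(name): a dict with "camera_matrix" (3x3 intrinsics, pixels), "rvec" (rotation vector, rad) and "tvec" (3), from world to camera coordinates, as OpenCV has them. Camera axes: x right, y down, z forward; pixel columns grow to the right and rows downward; lengths in m; the calibration is good to about 2 mm. A picture is of the moment at which its call begins: read the wrist's pose just before it. camera_model takes no time and is no camera call; for the wrist camera it gives the pose at the moment of the call.
- job.close_job(): hands the job in; it is judged then, once.
The state is a dict: "time_s": time; "joints": joint angles; "qd": joint speeds; "joint_torque": joint torques, N m; "tcp_pos": TCP position; "eef_rot": TCP orientation; "contact_force": force on the tool from outside, world axes, zero at the start; "moment": the same for the moment, N m; "gripper_width": finger opening in m; "gripper_force": force on a finger pad.
Only numpy, scipy, OpenCV 4.12 (cv2) and the standard library are available. Lean on these libraries where they do the work, as an engineer would, in place of code of your own. Each camera call takes 0.05 s, during which the arm holds its last target. There are 200 camera calls.

TASK

Get the packing place ready: push the bench's spring-balanced swing arm round until its hook is over the middle of the black pad, and hang the antenna caddy (the steel tray with the tall bail handle) on that hook by its bail. Hold on to the caddy while the arm sinks under its weight and let go only once the arm has settled, so that the arm never jerks or bounces; finally the caddy hangs still and level over the pad. Keep the caddy upright all the time, and leave the plain tray, the router and the tape roll where they are.

Things in the scene. Friction and masses are not known exactly. Their poses are not given: they have to be found in the camera images.
- post: Fixed stand of the swing arm: steel base plate 140 x 140 x 12 mm with a grey column 38 mm thick and an open fork head, about 255 mm tall in all. Origin at the centre of the base plate's underside, on the vertical axis about which the arm swings. Its x axis is the beam's horizontal direction when joint swing reads 0.
- swing (a joint): Swing of the arm about the post's axis, rad, positive counter-clockwise from above, -1.0 to 0.5 from the post's x axis. Stays where left; friction 0.35 N m, lightly damped (about 1.6 N sideways at the push point moves it). Starts aside at -0.8 to -0.4, on the robot's side of the pad: push it away from the robot (positive).
- sink (a joint): Sink of the beam about a level axis 225 mm above the table on the post's axis, rad: 0 = unloaded, at the upper stop (beam rising outwards 0.12 rad); grows as the outer end sinks, 0.3 m per rad at the hook. Stays up to 3.3 N at the hook, then sinks 18 mm per N (spring, lightly damped). Settles at 0.1 to 0.27 with the caddy, by its unknown weight; bounces if let go earlier.
- hook (a point): Where the axis of the caddy's bail rests in the hook, 300 mm from the post's axis, 256 mm high unloaded; x axis outwards, level at sink 0. The hook is a V of 12 mm rod in the beam's vertical plane, open upwards: bottom centreline 15 mm lower; upturned tip 28 mm farther out, its top 24 mm higher. The 16 mm round beam begins 30 mm inwards, top about 10 mm higher; a spring on it from 85 mm inwards.
- push (a point): Point on the beam's centreline, 225 mm out from the pivot, handy for pushing the arm sideways; beam diameter here 16 mm, about 250 mm above the table unloaded.
- pad: Black rubber pad 160 x 160 x 4 mm, fixed flat on the table, 280 to 310 mm from the post's axis; origin at the centre of its underside.
- caddy: Loose antenna caddy, 0.55-0.75 kg: open steel tray 120 (x) x 100 (y) x 40 mm high with a bail of 10 mm rod across it along y: uprights at y +-49, shallow roof-shaped bar, apex centreline 130 mm high. On it a black grip block 26 x 26 mm, 134-192 mm high. Window open along x: 88 wide, 40 to 125 mm high; the beam must pass through it. Origin: centre of underside; symmetric under a half turn.
- caddy_bar (a point): Centreline of the bail's top bar at its apex, 130 mm above the caddy's underside; this comes to rest on point hook.
- caddy_grip (a point): Middle of the caddy's grip block, 171 mm above its underside: grip here from above, across any pair of its flat sides (26 mm).
- tray: Bystander: loose plain steel tray 130 x 100 x 45 mm without bail, holding brass couplings; origin under its centre. It and the caddy may stand in either of two places.
- router: Bystander: loose black router 140 x 180 x 34 mm with four short antennas, up to 80 mm high, along its +x edge; origin under its centre.
- tape: Bystander: loose roll of clear tape standing flat, 100 mm across, 48 mm high; origin under its centre.

How it is judged (in metres and radians):
On the way:
1. while the fingers still hold the caddy, its bail sits in the hook and the arm has sunk under its weight and come to rest (distance between caddy_bar and hook below 0.015 m and contact force between caddy and sink above 3 N and value of joint sink above 0.06 rad and velocity of joint sink between -0.08 and 0.08 rad/s and contact force between the fingers and caddy above 0.5 N), for 0.2 s.
At the end, for the whole second after the job is handed in: The caddy hangs by its bail in the hook (bar within 15 mm of the hook point, arm sunk by more than 0.06 rad), still (arm under 0.08 rad/s, caddy under 40 mm/s and 0.4 rad/s) and level within 0.15 rad, with the hook within 45 mm horizontally of the pad's centre (distance between caddy_bar and hook below 0.015 m and contact force between caddy and sink above 3 N and value of joint sink above 0.06 rad and velocity of joint sink between -0.08 and 0.08 rad/s and horizontal distance between hook and pad below 0.045 m and linear speed of caddy below 0.04 m/s and angular speed of caddy below 0.4 rad/s and angle between caddy's own z axis and vertical below 0.15 rad); the robot touches nothing.
It fails at once if the arm jerks or bounces: it sinks or rises faster than 0.6 rad/s (about 180 mm/s at the hook) (velocity of joint sink above 0.6 rad/s or velocity of joint sink below -0.6 rad/s).
It fails at once if the caddy is tipped by more than 0.5 rad (angle between caddy's own z axis and vertical above 0.5 rad).
It fails at once if the plain tray, router or tape roll is moved by more than 25 mm (distance of any of tray, router, tape from where it was at the start of the episode above 0.025 m).
It also fails if it takes over 72 s, if anything falls off the work surface, if the arm or the gripper's body presses on something with over 40 N, if the wrist force passes 120 N, or if a joint passes its speed limit or range.

## Working session

There is one attempt and no reset: what is moved stays moved. The work goes in short steps, Python scripts to look and compute and a tool call to move; the robot and the scene stay as the last step left them, time stands still between calls to the robot, and variables do not carry over. Pictures are saved under pics/ and viewed, at most 14 in all, crops included, and the job is handed in when it is done.

Besides the shell and the picture viewer there is one more tool, called in YAML: its name, and indented under it one key for each argument. drive_tool: Moves the arm, as the interface text tells. Its arguments: {"type":"object","properties":{"increments":{"type":"array"},"squeeze":{"type":"number"}},"required":["increments"]}

```bash
ls; mkdir -p pics; python3 - <<'E'
from plant import r,capture,camera_model
import cv2
for n in("top","side"):
    cv2.imwrite(f"pics/{n}0.png",capture(n)[:,:,::-1])
    m=camera_model(n);print(n,m)
print(r.get_state())
E
```

```text
pics
top {'camera_matrix': array([[519.44754113,   0.        , 274.68674514],
       [  0.        , 519.44754113, 207.11810009],
       [  0.        ,   0.        ,   1.        ]]), 'rvec': array([ 2.10747926, -2.10839359,  0.23102811]), 'tvec': array([0.01487657, 0.5363264 , 1.46094927])}
side {'camera_matrix': array([[490.55246078,   0.        , 272.39118711],
       [  0.        , 490.55246078, 210.42326006],
       [  0.        ,   0.        ,   1.        ]]), 'rvec': array([ 2.26788777, -0.59737141,  0.27257005]), 'tvec': array([-0.45741785,  0.30374549,  1.32511061])}
{'time_s': 0.1, 'joints': array([ 8.56050012e+01,  2.05869597e+01,  6.39500925e-01, -1.62391048e-02,
       -7.01353827e+01, -1.65080976e+01]), 'qd': array([ 0.03435233, -0.0408894 ,  0.16029175,  0.05718459,  0.01409503,
       -0.09654575]), 'joint_torque': array([-1.26410407e-03, -5.84162486e+01,  2.93748969e+01,  7.01526403e+00,
        1.01389509e-02, -6.01356601e-05]), 'tcp_pos': array([0.24070228, 0.63018485, 0.23672889]), 'eef_rot': array([ 1.79916235e+02, -8.90402790e-03, -2.09086189e+01]), 'contact_force': array([-0.32998577,  0.79546086,  0.79300444]), 'moment': array([-0.01121891, -0.02650679,  0.00764929]), 'gripper_force': 0.0, 'gripper_width': 0.08771460165621692}
```

View pics/top0.png

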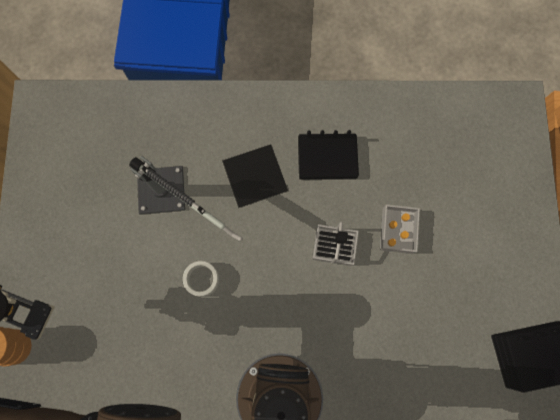

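View pics/side0.png

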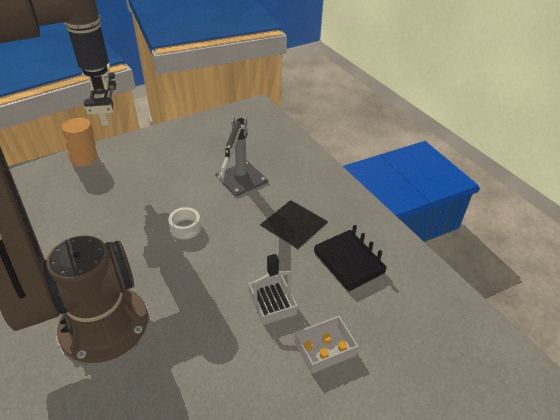

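The top view shows the post base at about (161,190), the beam with its tip at (240,240), the pad at (255,176), the caddy at (336,244), the plain tray at (401,228), the router at (328,156) and the tape at (200,278). In the side view the caddy's grip block is at about (273,264).

```bash
cat > h.py <<'E'
import numpy as np,cv2
from plant import r,capture,camera_model
def ray(n,uv,m=None):
    m=m or camera_model(n);R=cv2.Rodrigues(m["rvec"])[0]
    p=cv2.undistortPoints(np.float64([[uv]]),m["camera_matrix"],None)[0,0]
    return -R.T@m["tvec"].ravel(),R.T@np.array([p[0],p[1],1.])
def onz(n,uv,z,m=None):
    o,d=ray(n,uv,m);return o+d*(z-o[2])/d[2]
def proj(n,P,m=None):
    m=m or camera_model(n)
    return cv2.projectPoints(np.float64([P]),m["rvec"],m["tvec"],m["camera_matrix"],None)[0][0,0]
def tri(u1,u2,n1="top",n2="side"):
    o1,d1=ray(n1,u1);o2,d2=ray(n2,u2)
    s=np.linalg.lstsq(np.c_[d1,-d2],o2-o1,rcond=None)[0]
    a,b=o1+d1*s[0],o2+d2*s[1];return (a+b)/2,np.linalg.norm(a-b)
E
python3 - <<'E'
from h import *
t=cv2.imread("pics/top0.png");s=cv2.imread("pics/side0.png")
g=cv2.cvtColor(t,cv2.COLOR_BGR2GRAY)
m=np.uint8(g<50)*255
n,l,st,c=cv2.connectedComponentsWithStats(m)
for i in range(1,n):
    if st[i,4]>60:
        box=cv2.minAreaRect(np.argwhere(l==i)[:,::-1].astype(np.float32))
        print(st[i],c[i].round(1),box, onz("top",c[i],0.004).round(3))
a=cv2.resize(t[195:280,300:380],None,fx=5,fy=5,interpolation=cv2.INTER_CUBIC)
b=cv2.resize(s[245:330,240:320],None,fx=5,fy=5,interpolation=cv2.INTER_CUBIC)
cv2.imwrite("pics/cad.png",np.hstack([a,b]))
a=cv2.resize(t[145:250,125:250],None,fx=4,fy=4,interpolation=cv2.INTER_CUBIC)
b=cv2.resize(s[105:210,205:280],None,fx=4,fy=4,interpolation=cv2.INTER_CUBIC)
cv2.imwrite("pics/arm.png",np.hstack([a,b]))
E
```

```text
[ 116    0  114   80 1585] [188.8  58.4] ((172.5, 39.5), (79.0, 113.0), 90.0) [1.041 0.292 0.004]
[ 299  130   60   50 2679] [328.  155.9] ((328.1525573730469, 154.5184326171875), (48.11906814575195, 59.09473419189453), 88.75463104248047) [ 0.711 -0.151  0.004]
[ 223  145   65   62 2527] [254.7 175.6] ((254.8502655029297, 175.47991943359375), (49.297298431396484, 52.10810852050781), 71.07535552978516) [0.647 0.076 0.004]
[130 158  14  13 109] [135.8 163.6] ((135.88514709472656, 163.56082153320312), (10.927278518676758, 10.578535079956055), 35.53767776489258) [0.686 0.443 0.004]
[165 180  19  14  70] [176.6 186.4] ((175.7692413330078, 183.8461456298828), (22.188007354736328, 7.76580286026001), 33.6900634765625) [0.613 0.314 0.004]
[319 231  34  19 283] [337.7 238.2] ((335.3479919433594, 238.33599853515625), (32.6465950012207, 16.27857780456543), 10.30484676361084) [ 0.453 -0.174  0.004]
[   0  289   51   50 1059] [ 25.9 315.3] ((20.04999351501465, 314.3500061035156), (54.07494354248047, 37.31486892700195), 18.434947967529297) [0.227 0.735 0.004]
[ 492  321   68   72 3813] [529.5 356.6] ((531.5477905273438, 358.226806640625), (62.98770523071289, 69.06501770019531), 78.11134338378906) [ 0.111 -0.712  0.004]
[ 252  358   70   62 3332] [286.  393.2] ((286.5, 388.4999694824219), (68.99998474121094, 60.99999237060547), -0.0) [ 0.013 -0.017  0.004]
[   0  398   99   22 1250] [ 36.7 411.9] ((49.0, 408.5), (21.0, 98.0), 90.0) [-0.036  0.678  0.004]
[ 100  404   81   16 1006] [141.3 411.9] ((140.0, 411.5), (15.0, 80.0), 90.0) [-0.036  0.387  0.004]
```

View pics/cad.png

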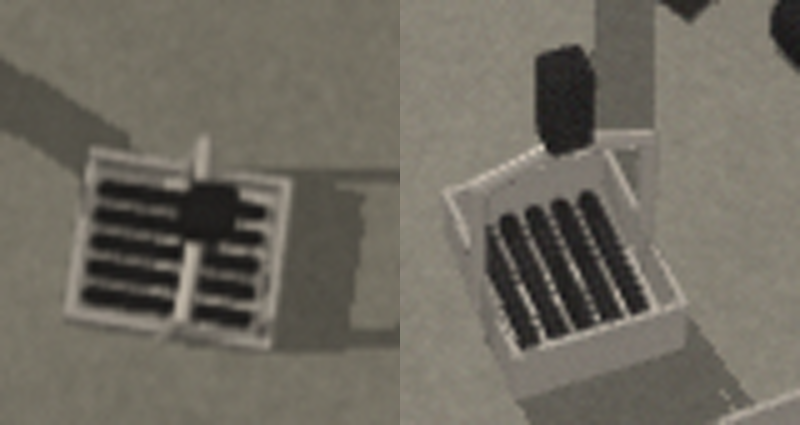

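View pics/arm.png

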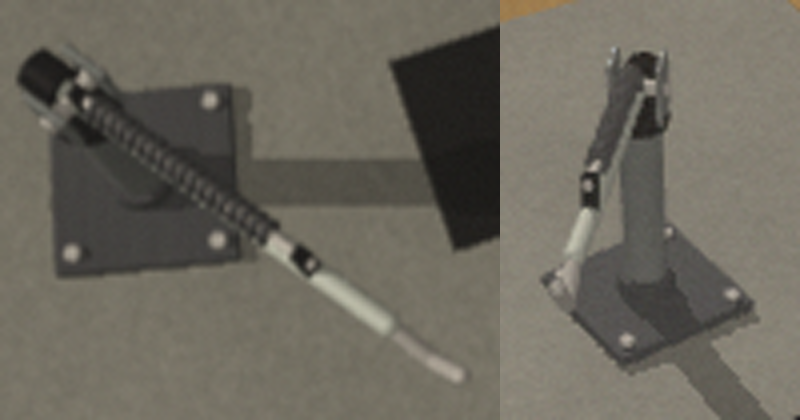

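The caddy crop shows the rim corners at crop (92,150), (292,180), (270,345) and (67,317), with the grip block's top near (210,210). The arm crop shows the base plate corners, the beam centreline, and the hook tip at crop (462,377).

```bash
python3 - <<'E'
from h import *
def T(p,o,s): return ((p[0]+.5)/s-.5+o[0],(p[1]+.5)/s-.5+o[1])
C=[onz("top",T(p,(300,195),5),.04) for p in [(92,150),(292,180),(270,345),(67,317)]]
C=np.array(C);print("rim",C.round(3),C.mean(0),[np.linalg.norm(C[i]-C[i-1]).round(3) for i in range(4)])
e=C[0]-C[1]+C[3]-C[2];print("long dir yaw",np.degrees(np.arctan2(e[1],e[0])));e=C[0]-C[3]+C[1]-C[2];print("short dir yaw",np.degrees(np.arctan2(e[1],e[0])))
print("grip top",onz("top",T((210,211),(300,195),5),.185))
B=np.array([onz("top",T(p,(125,145),4),.012) for p in [(230,87),(240,260),(58,276)]]);print("base",B.round(3),(B[0]+B[2])/2,[np.linalg.norm(B[i]-B[i-1]) for i in range(3)])
e=B[0]-B[1];print(np.degrees(np.arctan2(e[1],e[0])));e=B[1]-B[2];print(np.degrees(np.arctan2(e[1],e[0])))
g=cv2.cvtColor(cv2.imread("pics/top0.png"),cv2.COLOR_BGR2GRAY)
m=np.uint8(g<50);l=cv2.connectedComponents(m)[1];k=l==l[176,255]
P=np.array([onz("top",p,.004) for p in cv2.boxPoints(cv2.minAreaRect(np.argwhere(k)[:,::-1].astype(np.float32)))]);print("pad",P.round(3),P.mean(0))
print("tip",onz("top",T((462,377),(125,145),4),.275),"beam",onz("top",T((390,322),(125,145),4),.258),onz("top",T((325,277),(125,145),4),.25),onz("top",T((272,236),(125,145),4),.24))
t=onz("top",(200,278),.048);print("tape",t)
for n in["tray"]:print(onz("top",(401,228),.045))
E
```

```text
rim [[ 0.488 -0.113  0.04 ]
 [ 0.47  -0.23   0.04 ]
 [ 0.373 -0.214  0.04 ]
 [ 0.389 -0.096  0.04 ]] [ 0.42995864 -0.16305193  0.04      ] [np.float64(0.1), np.float64(0.118), np.float64(0.098), np.float64(0.118)]
long dir yaw 81.69049625768778
short dir yaw -9.439368113294243
grip top [ 0.42811928 -0.16186112  0.185     ]
base [[0.675 0.298 0.012]
 [0.539 0.286 0.012]
 [0.527 0.422 0.012]] [0.60056016 0.36025485 0.012     ] [np.float64(0.19283751415458952), np.float64(0.13629619623023737), np.float64(0.13683499699095136)]
5.3182691454732
-84.85709322477614
pad [[ 0.696  0.177  0.004]
 [ 0.751  0.024  0.004]
 [ 0.601 -0.025  0.004]
 [ 0.548  0.125  0.004]] [0.6486541  0.07539372 0.004     ]
tip [0.40857093 0.10027955 0.275     ] beam [0.44613742 0.14706468 0.258     ] [0.47664395 0.18973239 0.25      ] [0.50560586 0.22585025 0.24      ]
tape [0.3311921  0.22823634 0.048     ]
[ 0.47659754 -0.35496876  0.045     ]
```

drive_tool:
  increments:
    - [[-1,0.22,0.24,0,0],[-1,0.45,0.48,0,0],[-1,0.67,0.71,0,0],[-1,0.89,0.95,0,0],[-1,0.89,0.95,0,0]]
  squeeze: 20

```text
time_s: 0.72
tcp_pos: [0.3005, 0.4837, 0.2378]
eef_rot: [180.0, 0.0, -21.0]
contact_force: [-0.9, 0.2, -0.1]
gripper_width: 0.043
gripper_force: 0.0
```

drive_tool:
  increments:
    - [[-1,0.22,0.24,0,0],[-1,0.45,0.48,0,0],[-1,0.67,0.71,0,0],[-1,0.89,0.95,0,0],[-1,0.89,0.95,0,0]]

```text
time_s: 1.35
tcp_pos: [0.3594, 0.3398, 0.2376]
eef_rot: [180.0, 0.0, -21.0]
contact_force: [0.3, -0.1, 1.0]
gripper_width: 0.0009
gripper_force: 0.0
```

drive_tool:
  increments:
    - [[-1,0,0,-0.05,0.03],[-1,0,0,-0.05,0.06],[-1,0,0,-0.05,0.09],[-1,0,0,-0.05,0.12],[-1,0,0,-0.05,0.12]]

```text
time_s: 1.98
tcp_pos: [0.3588, 0.3421, 0.2433]
eef_rot: [180.0, -0.0, -64.0]
contact_force: [-0.3, -0.4, -0.2]
gripper_width: 0.0006
gripper_force: 0.0
```

drive_tool:
  increments:
    - [[-1,0,0,0,0.025],[-1,0,0,0,0.05],[-1,0,0,0,0.075],[-1,0,0,0,0.097],[-1,0,0,0,0.097]]

```text
time_s: 2.6
tcp_pos: [0.3589, 0.3418, 0.2435]
eef_rot: [180.0, -0.0, -98.7]
contact_force: [0.8, -0.1, 0.1]
gripper_width: 0.0003
gripper_force: 0.0
```

```bash
cat >> h.py <<'E'
def rows(start,yaw,targets):
    y=np.radians(yaw);R=np.array([[np.cos(y),np.sin(y),0],[np.sin(y),-np.cos(y),0],[0,0,-1]])
    return [(R.T@(np.array(t)-start)/.12).round(3).tolist() for t in targets]
post=np.array([.6006,.3603])
def pushp(a,off,r=.24,z=.2435):
    a=np.radians(a);p=post+r*np.array([np.cos(a),np.sin(a)])+off*np.array([np.sin(a),-np.cos(a)])
    return [*p,z]
E
python3 - <<'E'
from h import *
s=np.array([.359,.342,.2435])
P=[pushp(-126.4,.065),pushp(-126.4,.05),]
print(rows(s,-98.8,P));s=np.array(P[-1])
for A in [(-123,-120,-117,-114,-111),(-108,-105,-102,-99,-96),(-94,-92,-90,-88,-86)]:
    P=[pushp(a,.031) for a in A];print(np.round(P,3).tolist());print(rows(s,-98.8,P));s=np.array(P[-1])
E
```

```text
[[1.063, -0.56, 0.0], [1.121, -0.67, 0.0]]
[[0.444, 0.176, 0.244], [0.454, 0.168, 0.244], [0.464, 0.161, 0.244], [0.475, 0.154, 0.244], [0.486, 0.147, 0.244]]
[[0.139, -0.24, 0.0], [0.192, -0.332, 0.0], [0.24, -0.426, 0.0], [0.283, -0.522, 0.0], [0.321, -0.621, 0.0]]
[[0.497, 0.142, 0.244], [0.509, 0.137, 0.244], [0.52, 0.132, 0.244], [0.532, 0.128, 0.244], [0.545, 0.125, 0.244]]
[[0.033, -0.1, 0.0], [0.06, -0.202, 0.0], [0.082, -0.306, 0.0], [0.099, -0.41, 0.0], [0.11, -0.515, 0.0]]
[[0.553, 0.123, 0.244], [0.561, 0.122, 0.244], [0.57, 0.12, 0.244], [0.578, 0.119, 0.244], [0.586, 0.119, 0.244]]
[[0.004, -0.07, 0.0], [0.006, -0.141, 0.0], [0.006, -0.211, 0.0], [0.003, -0.281, 0.0], [-0.003, -0.352, 0.0]]
```

drive_tool:
  increments:
    - [[-1,0.25,-0.12,0,0],[-1,0.5,-0.25,0,0],[-1,0.75,-0.4,0,0],[-1,1.0,-0.53,0,0],[-1,1.0,-0.56,0,0]]

```text
time_s: 3.22
tcp_pos: [0.4069, 0.2109, 0.2437]
eef_rot: [-180.0, 0.0, -98.8]
contact_force: [0.4, -0.6, 0.2]
gripper_width: 0.0007
gripper_force: 0.0
```

drive_tool:
  increments:
    - [[-1,0.12,-0.11,0,0],[-1,0.18,-0.2,0,0],[-1,0.24,-0.3,0,0],[-1,0.31,-0.44,0,0],[-1,0.36,-0.54,0,0]]

```text
time_s: 3.85
tcp_pos: [0.4647, 0.1596, 0.2435]
eef_rot: [180.0, 0.0, -99.0]
contact_force: [-1.7, 3.0, 0.4]
gripper_width: 0.0003
gripper_force: 1.1
```

drive_tool:
  increments:
    - [[-1,0.05,-0.1,0,0],[-1,0.09,-0.19,0,0],[-1,0.13,-0.29,0,0],[-1,0.16,-0.4,0,0],[-1,0.18,-0.5,0,0]]

```text
time_s: 4.47
tcp_pos: [0.5204, 0.1283, 0.2435]
eef_rot: [180.0, -0.0, -99.0]
contact_force: [-1.9, 2.4, 1.4]
gripper_width: 0.0007
gripper_force: 1.0
```

```bash
python3 - <<'E'
from h import *
t=capture("top");s=capture("side")
a=cv2.resize(t[120:260,110:310],None,fx=2.4,fy=2.4,interpolation=cv2.INTER_CUBIC);b=cv2.resize(s[90:290,180:340],None,fx=2,fy=1.68,interpolation=cv2.INTER_CUBIC)
cv2.imwrite("pics/p1.png",np.hstack([a,b])[:,:,::-1]);print(a.shape,b.shape)
E
```

```text
(336, 480, 3) (336, 320, 3)
```

View pics/p1.png

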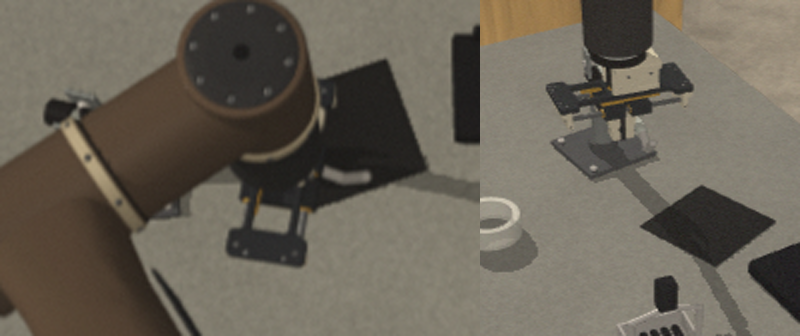

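The wrist hides most of the beam, but the hook's end is visible at crop (370,178), which is top-view pixel (264,194). The arm is moving with the fingers.

```bash
python3 - <<'E'
from h import *
tip=onz("top",(110+371/2.4,120+178/2.4),.272);d=tip[:2]-post;a=np.degrees(np.arctan2(d[1],d[0]));print(tip,np.hypot(*d),a)
p=r.get_state()["tcp_pos"][:2]-post;b=np.radians(a);print("along",p@[np.cos(b),np.sin(b)],"off",p@[np.sin(b),-np.cos(b)])
E
```

```text
[0.52271461 0.04047226 0.272     ] 0.32917459642981395 -103.68643709190232
along 0.24455983289806207 off 0.022614368893644314
```

```bash
python3 - <<'E'
from h import *
s=np.array([.5205,.128,.2435])
for A in [(-101,-98.5,-96,-93.5,-91),(-88.5,-86,-84,-82.5,-81.2)]:
    P=[pushp(a,.0228) for a in A];print(np.round(P[-1],3).tolist());print(rows(s,-99,P));s=np.array(P[-1])
E
```

```text
[0.574, 0.121, 0.244]
[[-0.024, -0.097, 0.0], [-0.015, -0.184, 0.0], [-0.009, -0.271, 0.0], [-0.007, -0.359, 0.0], [-0.009, -0.447, 0.0]]
[0.615, 0.12, 0.244]
[[-0.006, -0.087, 0.0], [-0.015, -0.175, 0.0], [-0.026, -0.244, 0.0], [-0.035, -0.296, 0.0], [-0.045, -0.34, 0.0]]
```

Then back off towards the robot to look.

drive_tool:
  increments:
    - [[-1,0,-0.09,0,0],[-1,0,-0.18,0,0],[-1,0,-0.27,0,0],[-1,0,-0.36,0,0],[-1,0,-0.44,0,0]]

```text
time_s: 5.2
tcp_pos: [0.5728, 0.1208, 0.2435]
eef_rot: [-180.0, 0.0, -99.0]
contact_force: [-1.7, 1.4, 0.7]
gripper_width: 0.0
gripper_force: 1.0
```

drive_tool:
  increments:
    - [[-1,0,-0.09,0,0],[-1,-0.01,-0.18,0,0],[-1,-0.03,-0.25,0,0],[-1,-0.04,-0.3,0,0],[-1,-0.04,-0.34,0,0]]

```text
time_s: 5.82
tcp_pos: [0.6132, 0.1189, 0.2435]
eef_rot: [180.0, 0.0, -99.0]
contact_force: [-1.6, 0.6, -0.1]
gripper_width: 0.0004
gripper_force: 0.9
```

drive_tool:
  increments:
    - [[-1,0,0.1,0,0],[-1,0,0.3,0,0],[-1,0,0.6,0,0],[-1,0,0.95,0,0],[-1,0,1,0,0]]

```text
time_s: 6.45
tcp_pos: [0.492, 0.1376, 0.2444]
eef_rot: [-179.9, 0.1, -98.9]
contact_force: [0.4, -0.6, 0.3]
gripper_width: 0.0002
gripper_force: 0.0
```

drive_tool:
  increments:
    - [[1,0.25,0.1,-0.05,0],[1,0.5,0.2,-0.1,0],[1,0.75,0.25,-0.15,0],[1,1,0.3,-0.2,0],[1,1,0.3,-0.2,0]]

```text
time_s: 7.08
tcp_pos: [0.4396, 0.0235, 0.2685]
eef_rot: [-179.9, 0.1, -99.1]
contact_force: [0.6, 0.5, -0.2]
gripper_width: 0.0448
gripper_force: 0.0
```

drive_tool:
  increments:
    - [[1,0.3,0,0,0],[1,0.6,0,0,0],[1,0.9,0,0,0],[1,1,0,0,0],[1,1,0,0,0]]

```text
time_s: 7.7
tcp_pos: [0.4213, -0.094, 0.2675]
eef_rot: [-180.0, 0.0, -99.1]
contact_force: [0.8, 0.0, -0.3]
gripper_width: 0.0869
gripper_force: 0.0
```

```bash
python3 - <<'E'
from h import *
t=capture("top");s=capture("side")
a=cv2.resize(t[130:230,110:310],None,fx=2.4,fy=2.4,interpolation=cv2.INTER_CUBIC);b=cv2.resize(s[105:205,205:305],None,fx=3,fy=2.4,interpolation=cv2.INTER_CUBIC)
cv2.imwrite("pics/p2.png",np.hstack([a,b])[:,:,::-1])
E
```

```text
(no output)
```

View pics/p2.png

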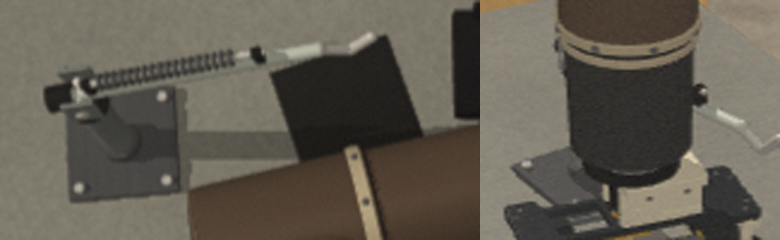

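The arm now sits over the pad's far part: the tip is at crop (376,38) and the collar at crop (258,55).

```bash
python3 - <<'E'
from h import *
for q,z in [((375,38),.272),((352,48),.245),((258,55),.25),((325,48),.258)]:
    p=onz("top",(110+(q[0]+.5)/2.4-.5,130+(q[1]+.5)/2.4-.5),z);d=p[:2]-post;print(p.round(4),np.hypot(*d),np.degrees(np.arctan2(d[1],d[0])))
a=np.radians(-80.4);print(post+.3*np.array([np.cos(a),np.sin(a)]))
E
```

```text
[0.6514 0.0374 0.272 ] 0.32687483286391067 -81.06186565229373
[0.6493 0.0629 0.245 ] 0.301368813347191 -80.7020907745219
[0.6396 0.1647 0.25  ] 0.19942069446790855 -78.71558880650912
[0.6449 0.0916 0.258 ] 0.2723121328366308 -80.63972256015174
[0.65063062 0.06450119]
```

drive_tool:
  increments:
    - [[1,0.28,-0.08,0,0],[1,0.553,-0.153,0,0],[1,0.553,-0.153,0,0],[1,0.553,-0.153,0.1,0],[1,0.553,-0.153,0.1,0]]

```text
time_s: 8.43
tcp_pos: [0.4283, -0.1612, 0.2543]
eef_rot: [179.9, 0.0, -99.0]
contact_force: [0.6, -0.9, -0.3]
gripper_width: 0.0877
gripper_force: 0.0
```

```bash
python3 - <<'E'
from h import *
st=r.get_state();print(st["tcp_pos"]);m=camera_model("wrist");w=capture("wrist")
cv2.imwrite("pics/w1.png",w[:,:,::-1])
for q in [(.429,-.1625,.192),(.429,-.1625,.13)]:print(proj("wrist",q,m))
E
```

```text
[ 0.42825942 -0.1612303   0.25426691]
[277.76871476 227.68926799]
[278.09446944 202.47234862]
```

View pics/w1.png

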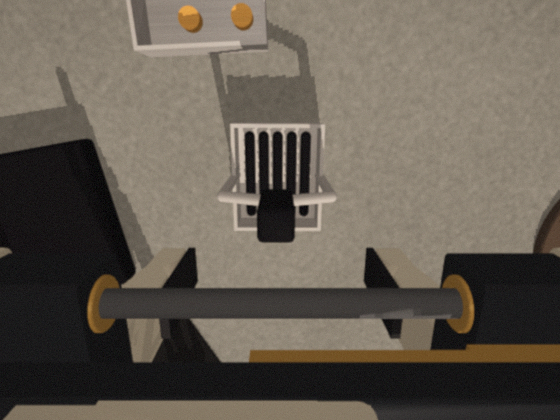

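The caddy sits square in the wrist view. The block's top is at (276,224) and the bar at row 198, within about 3 mm of my estimate. I'll go down and grip.

drive_tool:
  increments:
    - [[1,0.03,0,0.2,0],[1,0.03,0,0.4,0],[1,0.03,0,0.6,0],[1,0.03,0,0.76,0],[1,0.03,0,0.76,0]]

```text
time_s: 9.1
tcp_pos: [0.4276, -0.1653, 0.1635]
eef_rot: [179.9, -0.0, -99.0]
contact_force: [0.5, 0.7, 0.2]
gripper_width: 0.0877
gripper_force: 0.0
```

drive_tool:
  increments:
    - [[-1,0,0,0,0],[-1,0,0,0,0],[-1,0,0,0,0],[-1,0,0,0,0],[-1,0,0,0,0]]
  squeeze: 40

```text
time_s: 9.72
tcp_pos: [0.4283, -0.1658, 0.1645]
eef_rot: [-180.0, 0.0, -99.0]
contact_force: [-0.5, 0.2, -0.3]
gripper_width: 0.0431
gripper_force: 0.0
```

drive_tool:
  increments:
    - [[-1,0,0,0,0],[-1,0,0,0,0],[-1,0,0,-0.08,0],[-1,0,0,-0.2,0],[-1,0,0,-0.3,0]]

```text
time_s: 10.35
tcp_pos: [0.4283, -0.1657, 0.2014]
eef_rot: [-180.0, 0.0, -99.0]
contact_force: [0.5, -1.2, -6.1]
gripper_width: 0.0255
gripper_force: 40.0
```

Held, at about 6.1 N. Raise and turn towards the beam's direction.

drive_tool:
  increments:
    - [[-1,0,0,-0.2,0],[-1,0,0,-0.4,-0.015],[-1,0,0,-0.65,-0.03],[-1,0,0,-0.9,-0.045],[-1,0,0,-1,-0.051]]

```text
time_s: 10.98
tcp_pos: [0.4288, -0.1658, 0.323]
eef_rot: [-179.8, -0.0, -80.5]
contact_force: [0.5, 1.0, -7.2]
gripper_width: 0.0259
gripper_force: 40.0
```

drive_tool:
  increments:
    - [[-1,0,0,-0.05,0],[-1,0,0,-0.08,0],[-1,0,0,-0.08,0],[-1,0,0,-0.08,0],[-1,0,0,-0.08,0]]

```text
time_s: 11.6
tcp_pos: [0.4282, -0.1657, 0.3295]
eef_rot: [180.0, 0.0, -80.7]
contact_force: [0.0, -0.3, -7.1]
gripper_width: 0.0258
gripper_force: 40.0
```

```bash
python3 - <<'E'
from h import *
s=r.get_state();p=s["tcp_pos"];print(p,s["eef_rot"],s["contact_force"],s["moment"])
print(rows(p,s["eef_rot"][2],[(.6685,-.0542,.331)]))
t=capture("side");cv2.imwrite("pics/s3.png",cv2.resize(t[60:330,120:420],None,fx=2,fy=2)[:,:,::-1])
E
```

```text
[ 0.42817684 -0.16573729  0.32953525] [ 1.79950524e+02  7.94608886e-03 -8.06689212e+01] [ 0.01010369 -0.262732   -7.13959382] [ 0.03691853 -0.0113509  -0.03716624]
[[-0.592, -2.127, -0.012]]
```

View pics/s3.png

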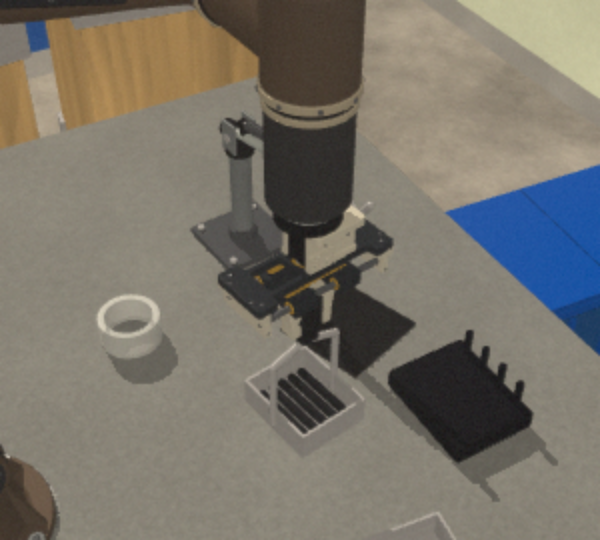

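The caddy hangs level in the gripper. Carry it to the line ahead of the hook.

drive_tool:
  increments:
    - [[-1,0,-0.15,0,0],[-1,0,-0.38,0,0],[-1,0,-0.62,0,0],[-1,0,-0.87,0,0],[-1,0,-1,0,0]]

```text
time_s: 12.28
tcp_pos: [0.5487, -0.1458, 0.329]
eef_rot: [179.9, 0.0, -80.6]
contact_force: [-0.5, 0.2, -6.1]
gripper_width: 0.0256
gripper_force: 40.0
```

drive_tool:
  increments:
    - [[-1,0,-0.15,0,0],[-1,0,-0.38,0,0],[-1,0,-0.62,0,0],[-1,0,-0.87,0,0],[-1,0,-1,0,0]]

```text
time_s: 12.9
tcp_pos: [0.6666, -0.1265, 0.3291]
eef_rot: [180.0, 0.0, -80.7]
contact_force: [-0.8, -0.4, -6.2]
gripper_width: 0.0255
gripper_force: 40.0
```

drive_tool:
  increments:
    - [[-1,-0.1,-0.05,-0.01,0],[-1,-0.25,-0.12,-0.01,0],[-1,-0.42,-0.127,-0.01,0],[-1,-0.55,-0.127,-0.01,0],[-1,-0.592,-0.127,-0.01,0]]

```text
time_s: 13.52
tcp_pos: [0.6681, -0.0527, 0.3317]
eef_rot: [-180.0, 0.0, -80.6]
contact_force: [-0.2, -0.5, -6.0]
gripper_width: 0.0255
gripper_force: 40.0
```

```bash
python3 - <<'E'
from h import *
s=r.get_state();p=s["tcp_pos"];print(p,s["eef_rot"],s["contact_force"])
t=capture("side");tp=capture("top")
a=cv2.resize(t[100:260,200:380],None,fx=2.2,fy=2.2,interpolation=cv2.INTER_CUBIC);b=cv2.resize(tp[100:260,190:370],None,fx=2.2,fy=2.2,interpolation=cv2.INTER_CUBIC)
cv2.imwrite("pics/s4.png",np.hstack([a,b])[:,:,::-1])
E
```

```text
[ 0.66814913 -0.05269332  0.33173825] [-1.79963088e+02  5.71187596e-03 -8.05681054e+01] [-0.20411659 -0.46017129 -5.98496621]
```

View pics/s4.png

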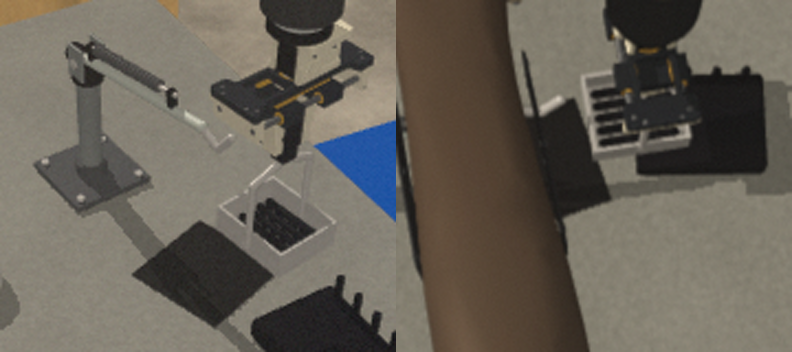

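The side view shows the hook's V bottom at crop (215,147) and its tip at (232,138). The caddy's bail is just outboard at crop (280,170) and facing the beam. I'll check these against the predicted projections.

```bash
python3 - <<'E'
from h import *
s=r.get_state();p=s["tcp_pos"]
f=lambda q:((proj("side",q)-[200,100])*2.2).round(1)
a=np.radians(-80.7);u=np.array([np.cos(a),np.sin(a)])
print("hookbottom",f([*(post+.3*u),.241]),"tip",f([*(post+.328*u),.274]),"beamend",f([*(post+.27*u),.258]),"post",f([*post,.0]))
v=np.array([-u[1],u[0]])
for b in(0,1):
  for k in (-.049,.049): print("bail corner",f([*(p[:2]+k*v),p[2]-.034-.008*0]))
for du in(-.06,.06):
  for k in(-.05,.05): print("rim",f([*(p[:2]+du*u+k*v),p[2]-.164+.04]))
print("apex",f([*p[:2],p[2]-.034]))
h=post+.3*u
print(rows(p,s["eef_rot"][2],[[*h,.331],[*h,.295]]))
E
```

```text
hookbottom [216.8 147.7] tip [232.3 138.3] beamend [202.6 126.7] post [ 89.  173.7]
bail corner [253.6 174.7]
bail corner [311.  143.7]
bail corner [253.6 174.7]
bail corner [311.  143.7]
rim [216.8 205. ]
rim [272.7 174.5]
rim [280.7 255.3]
rim [337.1 221.6]
apex [282.8 158.9]
[[-0.994, -0.002, 0.005], [-0.994, -0.002, 0.305]]
```

The predictions match to about 1–2 pixels. Raise 5 mm and thread the window over the hook.

drive_tool:
  increments:
    - [[-1,0,0,-0.04,0],[-1,-0.12,0,-0.04,0],[-1,-0.27,0,-0.04,0],[-1,-0.42,0,-0.04,0],[-1,-0.55,0,-0.04,0]]

```text
time_s: 14.25
tcp_pos: [0.6577, 0.0125, 0.336]
eef_rot: [-180.0, 0.0, -80.6]
contact_force: [0.3, -0.3, -6.3]
gripper_width: 0.0257
gripper_force: 40.0
```

drive_tool:
  increments:
    - [[-1,-0.1,0,0,0],[-1,-0.22,0,0,0],[-1,-0.34,0,0,0],[-1,-0.44,0,0,0],[-1,-0.44,0,0,0]]

```text
time_s: 14.88
tcp_pos: [0.6493, 0.064, 0.3359]
eef_rot: [-180.0, 0.0, -80.6]
contact_force: [-0.4, -1.5, -6.1]
gripper_width: 0.0259
gripper_force: 40.0
```

```bash
python3 - <<'E'
from h import *
s=r.get_state();p=s["tcp_pos"];print(p,s["eef_rot"],s["contact_force"])
t=capture("side")
a=cv2.resize(t[100:250,200:370],None,fx=4,fy=4,interpolation=cv2.INTER_CUBIC)
cv2.imwrite("pics/s5.png",a[:,:,::-1])
f=lambda q:((proj("side",q)-[200,100])*4).round(1)
print("apex",f([*p[:2],p[2]-.034]),"hook",f([.6491,.0642,.256]))
E
```

```text
[0.64927173 0.06402848 0.3359489 ] [-1.79997454e+02  6.05067030e-03 -8.05990586e+01] [-0.38233652 -1.48283955 -6.05156152]
apex [398.7 201.3] hook [395.2 252.4]
```

View pics/s5.png

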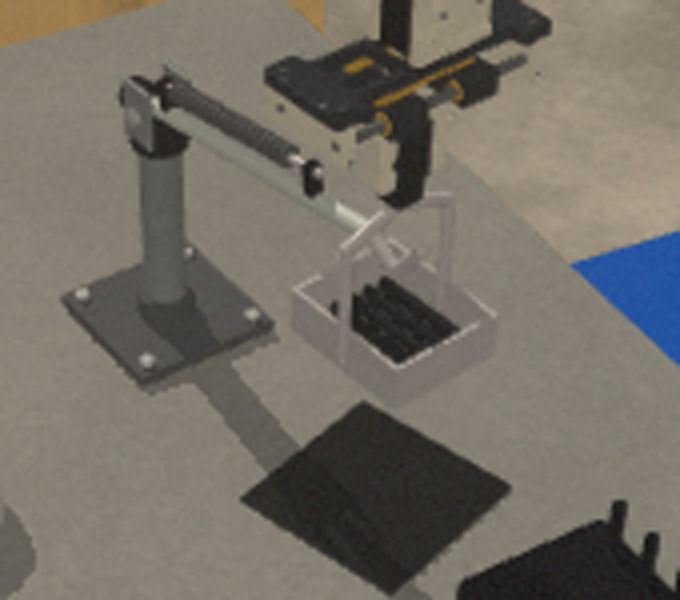

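The beam is through the window and the bail is above the hook. Lower slowly.

drive_tool:
  increments:
    - [[-1,0,0,0.06,0],[-1,0,0,0.12,0],[-1,0,0,0.18,0],[-1,0,0,0.24,0],[-1,0,0,0.28,0]]

```text
time_s: 15.55
tcp_pos: [0.6492, 0.0629, 0.3016]
eef_rot: [180.0, -0.0, -80.7]
contact_force: [-0.2, -0.6, -5.9]
gripper_width: 0.0258
gripper_force: 40.0
```

drive_tool:
  increments:
    - [[-1,0,0,0.03,0],[-1,0,0,0.06,0],[-1,0,0,0.09,0],[-1,0,0,0.12,0],[-1,0,0,0.14,0]]

```text
time_s: 16.18
tcp_pos: [0.6496, 0.0631, 0.2857]
eef_rot: [-180.0, 0.0, -80.7]
contact_force: [-0.2, 1.0, -2.2]
gripper_width: 0.0258
gripper_force: 40.0
```

drive_tool:
  increments:
    - [[-1,0,0,0.02,0],[-1,0,0,0.04,0],[-1,0,0,0.06,0],[-1,0,0,0.08,0],[-1,0,0,0.08,0]]

```text
time_s: 16.8
tcp_pos: [0.6493, 0.0631, 0.2757]
eef_rot: [180.0, 0.0, -80.7]
contact_force: [-0.3, 2.4, -3.4]
gripper_width: 0.0262
gripper_force: 40.0
```

drive_tool:
  increments:
    - [[-1,0,0,0.03,0],[-1,0,0,0.06,0],[-1,0,0,0.09,0],[-1,0,0,0.12,0],[-1,0,0,0.15,0]]

```text
time_s: 17.42
tcp_pos: [0.6494, 0.063, 0.2578]
eef_rot: [-180.0, -0.0, -80.7]
contact_force: [-0.7, 1.0, -0.9]
gripper_width: 0.0258
gripper_force: 40.0
```

drive_tool:
  increments:
    - [[-1,0,0,0.02,0],[-1,0,0,0.04,0],[-1,0,0,0.06,0],[-1,0,0,0.08,0],[-1,0,0,0.08,0]]

```text
time_s: 18.05
tcp_pos: [0.6494, 0.0631, 0.2482]
eef_rot: [180.0, 0.0, -80.7]
contact_force: [0.2, 1.3, -1.8]
gripper_width: 0.0258
gripper_force: 40.0
```

drive_tool:
  increments:
    - [[-1,0,0,0.02,0],[-1,0,0,0.04,0],[-1,0,0,0.05,0],[-1,0,0,0.05,0],[-1,0,0,0.05,0]]

```text
time_s: 18.68
tcp_pos: [0.6494, 0.0632, 0.2425]
eef_rot: [-180.0, 0.0, -80.7]
contact_force: [-1.5, 4.7, -0.1]
gripper_width: 0.0258
gripper_force: 40.0
```

drive_tool:
  increments:
    - [[-1,0,0,0.02,0],[-1,0,0,0.04,0],[-1,0,0,0.05,0],[-1,0,0,0.05,0],[-1,0,0,0.05,0]]

```text
time_s: 19.3
tcp_pos: [0.6494, 0.0636, 0.2363]
eef_rot: [-180.0, 0.0, -80.6]
contact_force: [-1.2, 5.2, 0.1]
gripper_width: 0.0259
gripper_force: 40.0
```

```bash
python3 - <<'E'
from h import *
F=[]
for i in range(8):
    t=capture("side");s=r.get_state();F.append(s["contact_force"])
print(np.mean(F,0),np.std(F,0),s["tcp_pos"],s["time_s"])
p=s["tcp_pos"]
a=cv2.resize(t[100:250,200:370],None,fx=4,fy=4,interpolation=cv2.INTER_CUBIC)
cv2.imwrite("pics/s6.png",a[:,:,::-1])
E
```

```text
[-1.46998031  5.87612457  0.26164111] [0.75540216 0.44013046 0.45293617] [0.64942828 0.06355797 0.23634509] 19.7
```

View pics/s6.png

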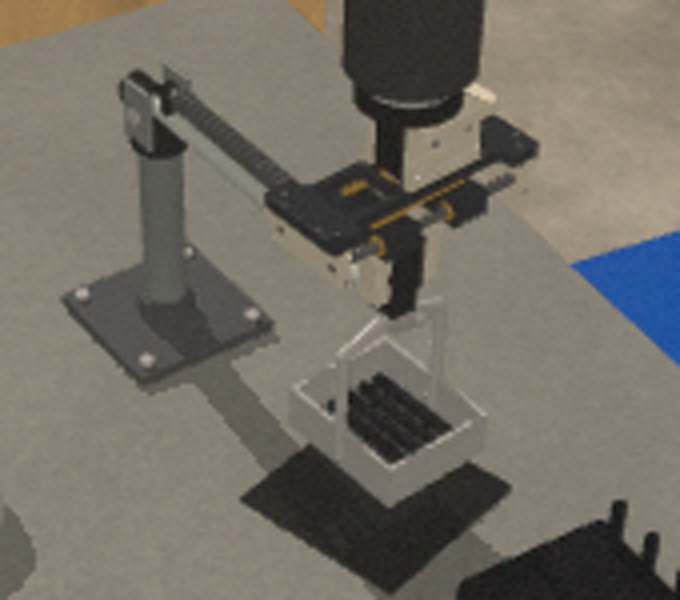

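The vertical load is now carried by the arm, but about 6 N sideways shows the bail riding on the hook's outer leg. Ease inwards to let it seat.

drive_tool:
  increments:
    - [[-1,-0.008,0,0,0],[-1,-0.016,0,0,0],[-1,-0.016,0,0,0],[-1,-0.016,0,0,0],[-1,-0.016,0,0,0]]

```text
time_s: 20.32
tcp_pos: [0.6491, 0.0647, 0.2364]
eef_rot: [180.0, -0.0, -80.7]
contact_force: [-0.6, 1.6, 0.4]
gripper_width: 0.0259
gripper_force: 40.0
```

drive_tool:
  increments:
    - [[-1,-0.008,0,0,0],[-1,-0.016,0,0,0],[-1,-0.016,0,0,0],[-1,-0.016,0,0,0],[-1,-0.016,0,0,0]]

```text
time_s: 20.95
tcp_pos: [0.6489, 0.0654, 0.2365]
eef_rot: [180.0, -0.1, -80.7]
contact_force: [1.6, -5.5, -0.1]
gripper_width: 0.026
gripper_force: 40.0
```

```bash
cat > f.py <<'E'
from h import *
F=[]
for i in range(6):
    t=capture("side");s=r.get_state();F.append(s["contact_force"])
print(np.mean(F,0).round(2),s["tcp_pos"].round(4),s["time_s"])
E
python3 f.py
```

```text
[ 1.7  -5.74 -0.95] [0.6489 0.0654 0.2365] 21.25
```

drive_tool:
  increments:
    - [[-1,0.006,0,0,0],[-1,0.011,0,0,0],[-1,0.011,0,0,0],[-1,0.011,0,0,0],[-1,0.011,0,0,0]]

```text
time_s: 21.88
tcp_pos: [0.6489, 0.0653, 0.2364]
eef_rot: [180.0, -0.0, -80.7]
contact_force: [1.4, -6.0, 0.0]
gripper_width: 0.0256
gripper_force: 40.0
```

```bash
python3 f.py
```

```text
[ 1.16 -5.11 -0.44] [0.6489 0.0653 0.2364] 22.175
```

drive_tool:
  increments:
    - [[-1,0.006,0,0,0],[-1,0.012,0,0,0],[-1,0.012,0,0,0],[-1,0.012,0,0,0],[-1,0.012,0,0,0]]

```text
time_s: 22.8
tcp_pos: [0.6491, 0.0648, 0.2363]
eef_rot: [-180.0, 0.1, -80.6]
contact_force: [-1.6, 3.5, -0.5]
gripper_width: 0.0254
gripper_force: 40.0
```

```bash
python3 f.py
```

```text
[-2.47  4.89 -0.14] [0.6492 0.0648 0.2363] 23.1
```

drive_tool:
  increments:
    - [[-1,-0.006,0,0,0],[-1,-0.006,0,0,0],[-1,-0.006,0,0,0],[-1,-0.006,0,0,0],[-1,-0.006,0,0,0]]

```text
time_s: 23.72
tcp_pos: [0.6491, 0.0649, 0.2364]
eef_rot: [-180.0, 0.0, -80.7]
contact_force: [-1.8, 3.5, 0.1]
gripper_width: 0.026
gripper_force: 40.0
```

```bash
python3 f.py
```

```text
[-0.86  3.91  0.07] [0.6491 0.0648 0.2364] 24.025
```

drive_tool:
  increments:
    - [[-1,-0.008,0,0,0],[-1,-0.008,0,0,0],[-1,-0.008,0,0,0],[-1,-0.008,0,0,0],[-1,-0.008,0,0,0]]

```text
time_s: 24.65
tcp_pos: [0.6491, 0.0652, 0.2364]
eef_rot: [-180.0, -0.0, -80.7]
contact_force: [1.9, -3.3, 0.0]
gripper_width: 0.0258
gripper_force: 40.0
```

drive_tool:
  increments:
    - [[-1,0,0,0,0],[-1,0,0,0,0],[-1,0,0,0,0],[-1,0,0,0,0],[-1,0,0,0,0]]
  squeeze: 12

```text
time_s: 25.28
tcp_pos: [0.6489, 0.0656, 0.2364]
eef_rot: [-180.0, -0.0, -80.7]
contact_force: [2.5, -4.0, -0.3]
gripper_width: 0.0258
gripper_force: 12.0
```

drive_tool:
  increments:
    - [[-1,0,0,0,0],[-1,0,0,0,0],[-1,0,0,0,0],[-1,0,0,0,0],[-1,0,0,0,0]]
  squeeze: 3

```text
time_s: 25.9
tcp_pos: [0.6489, 0.0661, 0.2363]
eef_rot: [-180.0, 0.0, -80.7]
contact_force: [0.2, 0.8, 0.6]
gripper_width: 0.0263
gripper_force: 3.0
```

```bash
python3 f.py; python3 - <<'E'
from h import *
t=capture("side");s=r.get_state();print(s["gripper_force"])
cv2.imwrite("pics/s7.png",cv2.resize(t[100:250,200:370],None,fx=4,fy=4,interpolation=cv2.INTER_CUBIC)[:,:,::-1])
E
```

```text
[0.04 1.51 0.18] [0.6489 0.0658 0.2364] 26.2
3.0001715943217278
```

The forces have relaxed to near zero at a light 3 N grip, so I can open, wait and check.

drive_tool:
  increments:
    - [[0,0,0,0,0],[0.5,0,0,0,0],[1,0,0,0,0],[1,0,0,0,0],[1,0,0,0,0]]

```text
time_s: 26.88
tcp_pos: [0.6489, 0.0657, 0.2364]
eef_rot: [-180.0, -0.0, -80.7]
contact_force: [-0.5, -0.5, 0.4]
gripper_width: 0.0707
gripper_force: 0.0
```

drive_tool:
  increments:
    - [[1,0,0,0,0],[1,0,0,0,0],[1,0,0,0,0],[1,0,0,0,0],[1,0,0,0,0]]

```text
time_s: 27.5
tcp_pos: [0.6489, 0.0657, 0.2363]
eef_rot: [180.0, -0.0, -80.7]
contact_force: [-0.6, 0.1, 0.6]
gripper_width: 0.0875
gripper_force: 0.0
```

drive_tool:
  increments:
    - [[1,0,0,-0.1,0],[1,0,0,-0.3,0],[1,0,0,-0.6,0],[1,0,0,-0.9,0],[1,0,0,-1,0]]

```text
time_s: 28.12
tcp_pos: [0.6497, 0.0657, 0.3602]
eef_rot: [-179.7, 0.0, -80.7]
contact_force: [-0.2, 0.5, -0.8]
gripper_width: 0.0875
gripper_force: 0.0
```

drive_tool:
  increments:
    - [[1,0,0,0,0],[1,0,0,0,0],[1,0,0,0,0],[1,0,0,0,0],[1,0,0,0,0]]

```text
time_s: 28.75
tcp_pos: [0.6489, 0.0657, 0.356]
eef_rot: [180.0, -0.0, -80.7]
contact_force: [-0.5, -0.0, 0.4]
gripper_width: 0.0875
gripper_force: 0.0
```

```bash
python3 - <<'E'
from h import *
t0=capture("side").astype(int)
for i in range(8):t=capture("side");print(np.abs(t-t0)[150:250,230:340].max(),end=" ")
cv2.imwrite("pics/s8.png",cv2.resize(t[100:250,200:370],None,fx=4,fy=4,interpolation=cv2.INTER_CUBIC)[:,:,::-1])
E
```

```text
34 35 32 22 21 23 24 26
```

View pics/s8.png

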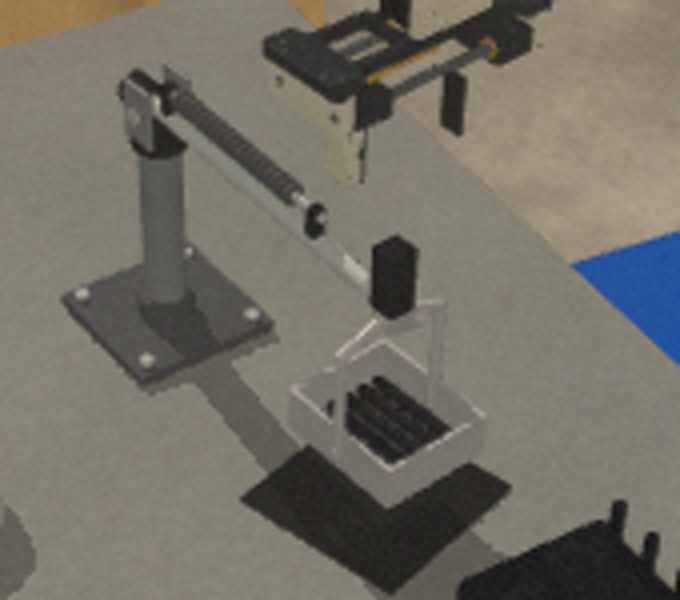

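The caddy hangs level in the hook over the pad, clear of the gripper. Allow some settling time, then check that it's still.

drive_tool:
  increments:
    - [[1,0,0,0,0],[1,0,0,0,0],[1,0,0,0,0],[1,0,0,0,0],[1,0,0,0,0]]

```text
time_s: 29.82
tcp_pos: [0.6489, 0.0657, 0.3564]
eef_rot: [180.0, 0.0, -80.7]
contact_force: [1.1, -0.3, 0.1]
gripper_width: 0.0876
gripper_force: 0.0
```

drive_tool:
  increments:
    - [[1,0,0,0,0],[1,0,0,0,0],[1,0,0,0,0],[1,0,0,0,0],[1,0,0,0,0]]

```text
time_s: 30.45
tcp_pos: [0.6489, 0.0657, 0.3564]
eef_rot: [180.0, -0.0, -80.7]
contact_force: [-0.3, -0.3, 0.8]
gripper_width: 0.0876
gripper_force: 0.0
```

drive_tool:
  increments:
    - [[1,0,0,0,0],[1,0,0,0,0],[1,0,0,0,0],[1,0,0,0,0],[1,0,0,0,0]]

```text
time_s: 31.08
tcp_pos: [0.6489, 0.0657, 0.3564]
eef_rot: [-180.0, 0.0, -80.7]
contact_force: [0.1, -0.5, -0.3]
gripper_width: 0.0875
gripper_force: 0.0
```

```bash
python3 - <<'E'
from h import *
I=[cv2.GaussianBlur(capture("side"),(0,0),1).astype(int) for i in range(14)]
print([np.abs(i-I[0])[150:250,230:340].max() for i in I],[np.abs(i-I[0])[250:350,100:200].max() for i in I])
b=np.array([np.argwhere(i[155:182,285:310].max(2)<50).mean(0) for i in I]);print(b.round(2).tolist())
print(r.get_state()["time_s"])
E
```

```text
[np.int64(0), np.int64(4), np.int64(4), np.int64(4), np.int64(5), np.int64(4), np.int64(4), np.int64(4), np.int64(4), np.int64(4), np.int64(5), np.int64(4), np.int64(4), np.int64(4)] [np.int64(0), np.int64(3), np.int64(4), np.int64(5), np.int64(4), np.int64(4), np.int64(4), np.int64(4), np.int64(4), np.int64(4), np.int64(4), np.int64(4), np.int64(4), np.int64(4)]
[[13.93, 12.9], [14.07, 12.91], [14.01, 12.93], [13.95, 12.93], [13.95, 12.93], [13.98, 12.96], [13.91, 12.87], [13.95, 12.93], [14.01, 12.93], [13.93, 12.9], [13.89, 12.91], [13.95, 12.93], [13.95, 12.93], [13.95, 12.93]]
31.775
```

It is still: the differences between pictures are only camera noise. Handing in.

```bash
python3 -c "
from plant import job
print(job.close_job())"
```

```text
the job is handed in; nothing more can be done
None
```

I handed the job in at about 32 s: the caddy hangs level and still by its bail, with the hook about 11 mm from the pad's centre. I let go only after the arm had settled under its weight, and I have not seen the judge's verdict.

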